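# Hold the back down in a picture frame

### The job

The picture frame lies face down on its assembly board, and one of the three backs in the divided tray fits its opening. Lift that back out by its batten, lay it in the opening with the batten up, and press it down against the bow springs, about 10 N, until it is flush with the back of the frame and no deeper. Hold it there level and steady for at least two seconds and finish while still holding it down, because someone will then turn the brass buttons over it; do not ram it, and leave the other two backs in the tray and everything else where it is.

Things in the scene. Friction and masses are not known exactly. Their poses are not given: they have to be found in the camera images.
- frame: dark wooden picture frame, 140 x 116 outside (long side along its x), face down between corner blocks on a plywood board 196 x 172 x 9, fixed. Origin: centre of the board's underside; the frame's back is at z = 35 mm. Rails 22 wide; opening 96 (x) x 72 (y), upper edge bevelled 2 mm. Four brass turn buttons, swung clear, stand 3 mm above the long rails
- opening (a point): centre of the frame's opening, in the plane of the frame's back (35 mm above the table), axes as the frame's
- pack (a joint): white mount with two steel bow springs inside the frame; carries the back and sinks straight down when pressed. Value: how far it has sunk, 0 (as found) to 0.009 m (stop). At 0 the springs' tops are 2 mm below the frame's back, so a back laid on them stands 5 mm proud; at 0.005 it is flush. They push up with 3.3 N at first touch, plus 1.4 N per mm (10 N when flush)
- tray: open wooden tray 124 (x) x 284 (y) x 22 high with three equal bays side by side along its y, each 114 x 88 inside, at y = -93, 0 and +93 mm; floor 5 thick, walls 5. Fixed to the table. Origin: centre of its underside
- back_small: small frame back, loose in one bay of the tray: board 78 x 56 x 7 mm (long side along its x), on its middle a batten 50 long (x), 14 wide (y), 20 high: 27 high in all. Origin: centre of the board's underside; z up, batten side. About 0.09 kg.
- back_middle: middle-sized frame back, loose in one bay of the tray: board 92 x 68 x 7 mm (long side along its x), on its middle a batten 50 long (x), 14 wide (y), 20 high: 27 high in all. Origin: centre of the board's underside; z up, batten side. About 0.09 kg. It fits the frame with 2 mm to spare on each side, either way round.
- back_large: large frame back, loose in one bay of the tray: board 106 x 80 x 7 mm (long side along its x), on its middle a batten 50 long (x), 14 wide (y), 20 high: 27 high in all. Origin: centre of the board's underside; z up, batten side. About 0.09 kg.
- relief_a: bystander: unpainted plaster relief, 52 x 78 x 13, lying beside the frame (mm). Origin: centre of its underside
- eraser: bystander: eraser in a sleeve, 20 x 45 x 11, in front of the tray (mm). Origin: centre of its underside
- house_big: bystander: plaster model house with pale walls, 57 x 49 x 121, behind the tray (mm). Origin: centre of its underside
- house_red: bystander: narrow plaster model house, 47 x 32 x 100, behind the tray (mm). Origin: centre of its underside
- gold_bottle: bystander: small paint bottle with a black cap, 33 diameter x 70, behind the tray (mm). Origin: centre of its underside
- amber_jar: bystander: low jar with a lid, 57 diameter x 65, behind the tray (mm). Origin: centre of its underside
- clay_cross: bystander: flat unpainted clay cross, 46 x 44 x 8, in front of the tray (mm). Origin: centre of its underside

How it is judged:
By the outcome, as a careful person would: the job done as asked, in the order asked, and still so for the second after the job is handed in, while the arm keeps its last pose, push and grip.
It also fails if it takes over 42 s, if anything falls off the work surface, if the arm or the gripper's body presses on something with over 40 N, if the wrist force passes 120 N, or if a joint passes its speed limit or range.

### The arm

A 6-joint arm with a two-finger parallel gripper is mounted at the origin on a cart in front of the work surface, level with it; the furniture and walls round the work are solid. World frame = base frame: x ahead of the robot, y to its left, z up, the work surface at z = 0. Lengths are in m, angles in rad, forces in N, time in s.
With the tool pointing down it reaches from about 0.35 to 0.975 m from the base axis. Payload 4.9 kg.
Tool frame: the origin (TCP) lies on the centre line of the jaws, within the pads' length; the fingertips stand manip.tip_reach ahead of it and the grasp point (between the pads) is the TCP (manip.tip_reach is the distance from the TCP to the fingertips, in m); z points along the fingers, y is the line along which they close (so a half turn about z gives the same grasp; the last joint's range is limited). The gripper opens to 85 mm and grips with 20 to 120 N. Pads are 22 mm wide; open, the fingers measure 114 mm over their backs; the gripper's body (76 mm by 85 mm) begins 54 mm behind the grasp point. The pads swing forward as they close: fully open they stand 13 mm farther back than shut.
Start: joints at [0.982, 0.053, 1.613, -0, 1.476, -0.119], TCP at [0.283, 0.557, 0.25] pointing down, gripper open.
Joint ranges: [-3.01, 3.01], [-1.01, 2.22], [0.06, 2.58], [-1.02, 4.17], [0.09, 2.62], [-3.14, 3.14]. Speed limits (rad/s): [2.57, 2.57, 3.14, 3.14, 3.14, 3.14].

### API

Orientations are given as a unit quaternion [w, x, y, z].
In Python, from plant import manip gives the robot as it stands. The module is installed in compiled form; this text tells all that it offers.
- The arm moves only by the tool move_arm, never from a script. Its argument "rows" is a list of rows, each a list of 7 numbers: the shift along the tool's x, y, z in cm, then the turn, a rotation vector about the tool's x, y, z in degrees, then the opening, from -1 (shut) to 1 (fully open). In form: [[tx, ty, tz, ax, ay, az, jaw], ...]. A call has 1 to 20 rows; each row shifts and turns the commanded pose from where the row before left it, along the tool's axes as they then stand; what a row does not reach is not made up. A row lasts 1/12 s, in which the tool goes at most 41.7 mm and 7.16 degrees, less where a joint would pass 70% of its speed; a pose out of reach is approached as far as the arm can. A call is refused whole if a number of a shift passes 4.17 or a number of a turn 7.16, either way. A call with a gripper value outside its range is refused whole. The fingers move at their own pace and stop on an object; the grip force is fixed at half the most. Time passes only in rows, so rows that do not move let the fingers close. It gives the time, the measured TCP pose, the force, the opening and the grip force at its end, in the units of the state.
- manip.state(): the state, without advancing time (a new reading comes with each control period).
- manip.grab_frame(name): name is "scene" or "top"; returns a dict with "img" (420x560x3 uint8, blue, green, red), "mtx" (3x3 intrinsics, pixels), "k1" (the pictures are not rectified: a ray, as slopes to the right and down, at radius r is drawn at 1 + k1 r^2 times it, then the intrinsics apply), "R" (3x3) and "t" (3): a world point X has camera coordinates R X + t. Camera axes: x right, y down, z forward; pixel columns grow to the right and rows downward; lengths in m; the calibration is good to about 2 mm. A picture is of the moment at which its call begins. There is no depth.
- manip.job_done(): hands the job in; it is judged then, once.
The state is a dict: "time": time; "joint_pos": joint angles; "joint_vel": joint speeds; "joint_efforts": joint torques, N m; "tool_pos": TCP position; "tool_rot": TCP orientation; "contact_force": force on the tool from outside, world axes, zero at the start; "ft_torque": the same for the moment, N m; "gripper_width": opening from 0.0 (shut) to 1.0 (fully open); "grasp_force": force on a finger pad.
Only numpy, scipy, OpenCV 4.12 (cv2) and the standard library are available. Lean on these libraries where they do the work, as an engineer would, in place of code of your own. Each camera call takes 0.05 s, during which the arm holds its last target. There are 200 camera calls.

## Working session

There is one attempt and no reset: what is moved stays moved. The work goes in short steps, Python scripts to look and compute and a tool call to move; the robot and the scene stay as the last step left them, time stands still between calls to the robot, and variables do not carry over. Pictures are saved under pics/ and viewed, at most 10 in all, crops included, and the job is handed in when it is done.

Besides the shell and the picture viewer there is one more tool, called after ">>>" as name([rows], argument=value, ...), one row to a line, values as JSON. move_arm: Moves the arm, as the interface text tells. Its arguments: {"type":"object","properties":{"rows":{"type":"array","items":{"type":"array","items":{"type":"number"}}}},"required":["rows"]}

```bash
mkdir -p pics; cat > h.py <<'E'
import numpy as np, cv2
from plant import manip
def ray(f,u,v):
    K=f["mtx"];p=np.array([(u-K[0,2])/K[0,0],(v-K[1,2])/K[1,1]]);q=p.copy()
    for _ in range(30): q=p/(1+f["k1"]*(q@q))
    d=f["R"].T@np.array([q[0],q[1],1.]);return -f["R"].T@f["t"],d
def onz(f,u,v,z):
    o,d=ray(f,u,v);return o+d*(z-o[2])/d[2]
def proj(f,X):
    c=f["R"]@np.array(X)+f["t"];q=c[:2]/c[2];q=q*(1+f["k1"]*(q@q));return f["mtx"][:2,:2]@q+f["mtx"][:2,2]
E
python3 - <<'E'
from h import *
for n in("scene","top"):
    f=manip.grab_frame(n);cv2.imwrite(f"pics/{n}0.png",f["img"]);print(n,-f["R"].T@f["t"],f["R"].round(2).tolist())
print(manip.tip_reach,manip.state())
E
```

```text
scene [-0.0069679   0.97781193  0.9178702 ] [[-0.87, -0.49, 0.01], [-0.3, 0.53, -0.79], [0.38, -0.69, -0.61]]
top [ 0.35677751 -0.00376571  1.18492866] [[0.02, -1.0, 0.03], [-0.99, -0.03, -0.15], [0.16, -0.02, -0.99]]
0.019 {'time': 0.1, 'joint_pos': array([ 9.81988660e-01,  5.33133709e-02,  1.61413327e+00,  2.06007222e-05,
        1.47598964e+00, -1.19028718e-01]), 'joint_vel': array([-0.00251676, -0.00174398, -0.00501006,  0.00110244,  0.00045949,
       -0.00060149]), 'joint_efforts': array([ 4.13849757e-04, -3.94898236e+01, -3.71365786e+01, -7.28402256e-05,
        3.82025886e-03,  2.30751652e-05]), 'tool_pos': array([0.28265341, 0.55685573, 0.24918594]), 'tool_rot': array([-3.29095618e-04,  2.32736355e-01,  9.72539428e-01, -8.61126801e-04]), 'contact_force': array([-0.33672797,  0.76656222, -0.42827835]), 'ft_torque': array([0.0307642 , 0.0680154 , 0.01445001]), 'grasp_force': 0.0, 'gripper_width': 0.9990532103776466}
```

View pics/top0.png

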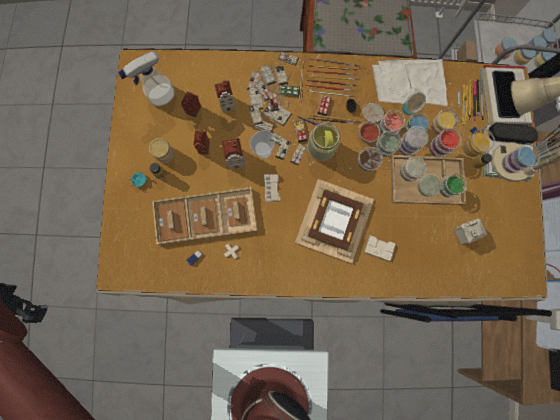

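View pics/scene0.png

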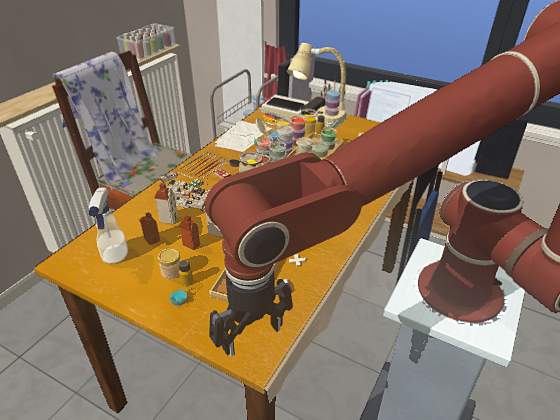

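The top view shows the tray at about (205,216) and the frame at (336,220). The scene view has the tray hidden by the arm. I'll enlarge the tray and frame from the top view.

```bash
python3 - <<'E'
from h import *
i=cv2.imread("pics/top0.png")
a=cv2.resize(i[180:250,148:264],None,fx=6,fy=6,interpolation=cv2.INTER_CUBIC)
b=cv2.resize(i[176:268,292:402],None,fx=6,fy=6,interpolation=cv2.INTER_CUBIC)
cv2.imwrite("pics/tray.png",a);cv2.imwrite("pics/frame.png",b)
f=manip.grab_frame("top")
for p in [(153,204),(253,188),(258,236),(157,244)]: print(onz(f,*p,.022))
E
```

```text
[0.54728783 0.3420632  0.022     ]
[0.6003516  0.06065382 0.022     ]
[0.46476014 0.04225012 0.022     ]
[0.43478841 0.32308578 0.022     ]
```

View pics/tray.png

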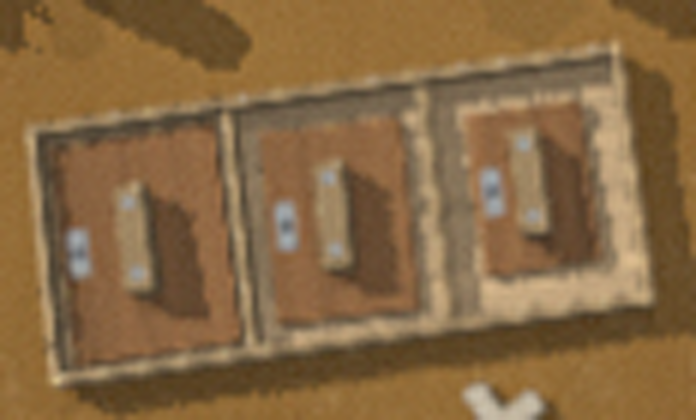

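View pics/frame.png

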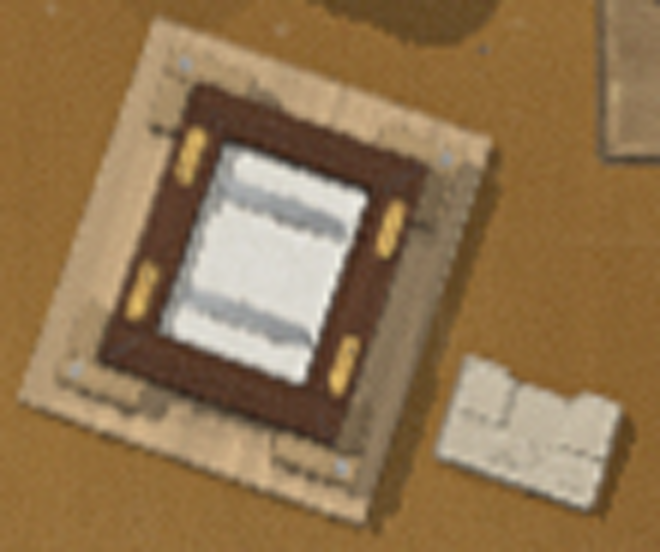

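The middle bay (crop centre about (335,220)) holds the middle-sized back, since its board is narrower than the left one (large) and wider than the right one (small). The frame is turned about -20° and its buttons are clear. Next: measure by mask fits.

```bash
cat >> h.py <<'E'
def blob(f,roi,fn,z,S=6,save=None):
    x0,y0,x1,y1=roi;c=cv2.resize(f["img"][y0:y1,x0:x1],None,fx=S,fy=S,interpolation=cv2.INTER_CUBIC)
    m=fn(cv2.cvtColor(c,cv2.COLOR_BGR2HSV).astype(int),c.astype(int)).astype(np.uint8)*255
    m=cv2.morphologyEx(m,cv2.MORPH_OPEN,np.ones((5,5)))
    cs=sorted(cv2.findContours(m,0,2)[0],key=cv2.contourArea)[::-1]
    if save: cv2.imwrite(save,np.hstack([c,cv2.cvtColor(m,8)]))
    out=[]
    for k in cs[:4]:
        P=np.array([onz(f,(p[0]+.5)/S-.5+x0,(p[1]+.5)/S-.5+y0,z)[:2]*1000 for p in k[:,0]],np.float32)
        if len(P)<5: continue
        r=cv2.minAreaRect(P);out.append((np.round(r[0],1),np.round(r[1],1),round(r[2],1)))
    return out
E
python3 - <<'E'
from h import *
f=manip.grab_frame("top")
i=f["img"];h=cv2.cvtColor(i,cv2.COLOR_BGR2HSV)
for n,(u,v) in dict(batten=(203,216),bside=(205,218),board=(195,222),table=(270,230),rail=(325,205),white=(335,220),btn=(324,201),ply=(315,190),shadow=(208,218)).items(): print(n,i[v,u],h[v,u])
R=(188,192,220,238);F=(292,176,376,268)
print("board",blob(f,R,lambda h,c:(h[...,0]<13)&(h[...,1]>100),.012,save="pics/m1.png"))
print("batten",blob(f,R,lambda h,c:(h[...,0]>12)&(h[...,2]>125)&(h[...,1]>60),.032,save="pics/m2.png"))
print("rails",blob(f,F,lambda h,c:h[...,2]<100,.035,save="pics/m3.png"))
print("open",blob(f,F,lambda h,c:(h[...,1]<60)&(h[...,2]>110),.035,save="pics/m4.png"))
print("btn",blob(f,F,lambda h,c:(h[...,1]>120)&(h[...,2]>150)&(h[...,0]>14),.038,save="pics/m5.png"))
a=[cv2.resize(cv2.imread(f"pics/m{k}.png"),(390,290)) for k in (1,2,3,5)]
cv2.imwrite("pics/m.png",np.vstack([np.hstack(a[:2]),np.hstack(a[2:])]))
E
```

```text
batten [ 94 130 155] [ 18 100 155]
bside [ 85 116 137] [ 18  97 137]
board [ 69 101 140] [ 14 129 140]
table [ 57 110 147] [ 18 156 147]
rail [42 57 85] [ 10 129  85]
white [210 218 219] [ 27  10 219]
btn [ 93 161 196] [ 20 134 196]
ply [119 156 181] [ 18  87 181]
shadow [ 54  78 103] [ 15 121 103]
board []
batten [(array([516.2, 194.7]), array([121. ,  89.4]), 3.2), (array([576.7, 198.3]), array([15.7, 89.7]), 1.4)]
rails [(array([ 512.3, -176.2]), array([127.9, 144.3]), 71.2), (array([ 510. , -262.3]), array([ 6.8, 15.3]), 73.2), (array([ 523.5, -266.7]), array([4.3, 9.1]), 89.5), (array([ 546.7, -274.7]), array([10.2,  4.9]), 36.2)]
open [(array([ 514.7, -171.9]), array([72.7, 97.1]), 71.2), (array([ 445.2, -275. ]), array([33.5, 49.7]), 71.7), (array([ 421.5, -208. ]), array([6.9, 5.6]), 0.1), (array([ 608.2, -134.5]), array([6.3, 5.6]), 0.4)]
btn [(array([ 564.3, -136.8]), array([ 8.8, 25.4]), 69.5), (array([ 531.9, -230.4]), array([ 8.3, 25.5]), 71.5), (array([ 499.7, -114.9]), array([ 8. , 25.3]), 71.2), (array([ 468.2, -208. ]), array([ 8.1, 26.3]), 72.4)]
```

View pics/m.png

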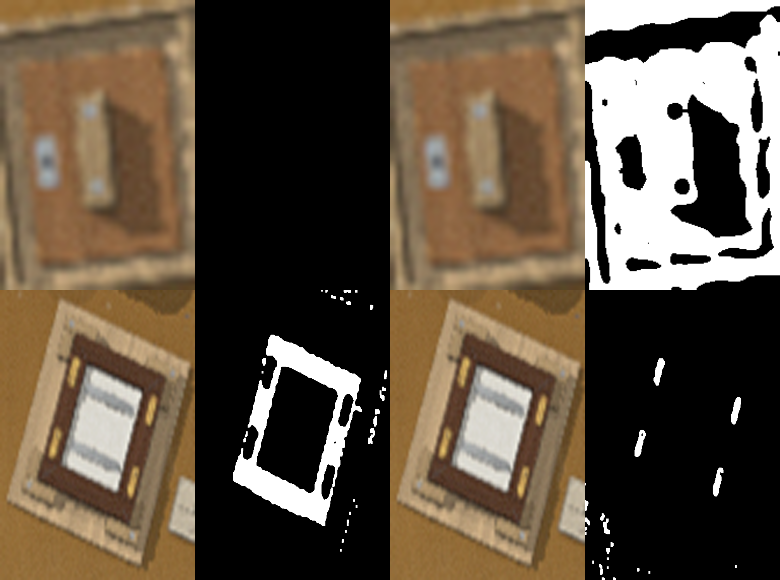

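Frame edges and four buttons come out cleanly (centre about (515.5,-172.2) mm, yaw -18.9°). The batten mask leaked, so I'll switch to a green/red ratio.

```bash
python3 - <<'E'
from h import *
f=manip.grab_frame("top")
R=(188,192,220,238)
g=lambda h,c:c[...,1]/(c[...,2]+1)
for t in(.76,.78): print("board",blob(f,R,lambda h,c:g(h,c)<t,.012)[:2])
for t in(.78,.8): print("batten",blob(f,(198,203,214,230),lambda h,c:(g(h,c)>t)&(h[...,2]>118),.032)[:2])
s=manip.state();print(s["tool_pos"])
E
```

```text
board [(array([517.4, 196.7]), array([92.3, 68.2]), 7.9), (array([583.7, 217.6]), array([ 8.7, 59.8]), 1.4)]
board [(array([517.4, 196.8]), array([93.3, 69.3]), 7.9), (array([583.2, 217.2]), array([ 9.7, 60.7]), 1.4)]
batten [(array([518. , 197.3]), array([51.1, 15.3]), 8.5)]
batten [(array([517.6, 197. ]), array([50.2, 14.8]), 8.5)]
[0.28278625 0.55705127 0.24968775]
```

>>> move_arm([
  [0,0,0,0,0,-7,0],
  [0,0,0,0,0,-7,0],
  [0,0,0,0,0,-7,0],
  [0,0,0,0,0,-7,0],
  [0,0,0,0,0,-7,0],
  [-1.52,-3.24,0,0,0,0,0],
  [-1.52,-3.24,0,0,0,0,0],
  [-1.52,-3.24,0,0,0,0,0],
  [-1.52,-3.24,0,0,0,0,0],
  [-1.52,-3.24,0,0,0,0,0],
  [-1.52,-3.24,0,0,0,0,0],
  [-1.52,-3.24,0,0,0,0,0],
  [-1.52,-3.24,0,0,0,0,0],
  [-1.52,-3.24,0,0,0,0,0],
  [-1.52,-3.24,0,0,0,0,0],
  [-1.52,-3.24,0,0,0,0,0],
  [-1.52,-3.24,0,0,0,0,0],
])

```text
time: 1.67
tool_pos: [0.5188, 0.1963, 0.2503]
tool_rot: [0.0, -0.07, 0.998, 0.0]
contact_force: [-0.6, 0.4, 0.8]
gripper_width: 0.497
grasp_force: 0.0
```

```bash
cat >> h.py <<'E'
from scipy.spatial.transform import Rotation as Ro
def rel(x,y,yaw):
    s=manip.state();R=Ro.from_quat(np.roll(s["tool_rot"],-1)).as_matrix();p=s["tool_pos"]
    ya=np.degrees(np.arctan2(R[1,1],R[0,1]))-90
    print("pos",(p*1000).round(1),"yaw",ya.round(2),"toolz",R[:,2].round(4),"w",round(s["gripper_width"],3),"gf",round(s["grasp_force"],1),"F",s["contact_force"].round(1),"t",round(s["time"],2))
    print("tool shift cm (after yaw turn tool az=%.2f):"%(ya-yaw), end=" ")
    a=np.radians(yaw);xh=np.array([-np.cos(a),-np.sin(a)]);yh=np.array([-np.sin(a),np.cos(a)])
    d=np.array([x,y])-p[:2];print((d@xh*100).round(2),(d@yh*100).round(2))
E
python3 -c "
from h import *
rel(.5175,.197,8)"
```

```text
pos [518.8 196.3 250.3] yaw 8.08 toolz [ 2.e-04  1.e-04 -1.e+00] w 0.497 gf 0.0 F [-0.6  0.4  0.8] t 1.67
tool shift cm (after yaw turn tool az=0.08): 0.12 0.08
```

>>> move_arm([
  [0.12,0.08,3,0,0,0,0],
  [0,0,3.5,0,0,0,0],
  [0,0,3.5,0,0,0,0],
  [0,0,3.5,0,0,0,0],
  [0,0,3,0,0,0,0],
  [0,0,2,0,0,0,0],
  [0,0,1.5,0,0,0,0],
  [0,0,1.0,0,0,0,0],
  [0,0,0.3,0,0,0,0],
  [0,0,0,0,0,0,0],
])

```text
time: 2.5
tool_pos: [0.5166, 0.1985, 0.0368]
tool_rot: [-0.001, -0.07, 0.998, -0.0]
contact_force: [0.2, -0.1, 0.3]
gripper_width: 0.497
grasp_force: 0.0
```

```bash
python3 - <<'E'
from h import *
rel(.5175,.197,8)
f=manip.grab_frame("scene")
u,v=proj(f,[.5175,.197,.03]);print(u,v)
u,v=int(u),int(v);c=f["img"][max(v-60,0):v+60,max(u-75,0):u+75]
cv2.imwrite("pics/g1.png",cv2.resize(c,None,fx=5,fy=5,interpolation=2))
E
```

```text
pos [516.6 198.5  36.8] yaw 8.08 toolz [-1.1e-03 -3.0e-04 -1.0e+00] w 0.497 gf 0.0 F [ 0.2 -0.1  0.3] t 2.5
tool shift cm (after yaw turn tool az=0.08): -0.07 -0.16
252.693556789477 258.7558475197418
```

View pics/g1.png

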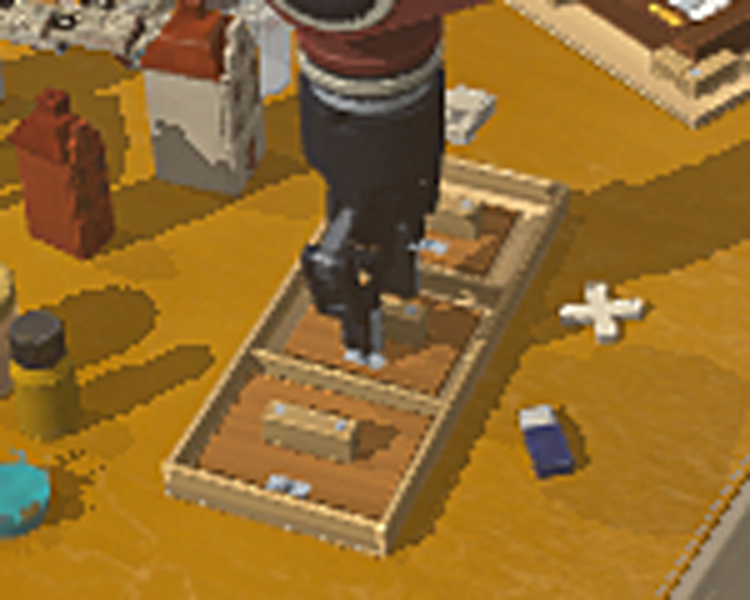

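The scene crop shows the fingers straddling the middle batten at crop (370,310), clear of the tray walls. Now close.

>>> move_arm([
  [-0.07,-0.16,0.1,0,0,0,-0.3],
  [0,0,0,0,0,0,-1],
  [0,0,0,0,0,0,-1],
  [0,0,0,0,0,0,-1],
  [0,0,0,0,0,0,-1],
  [0,0,0,0,0,0,-1],
  [0,0,0,0,0,0,-1],
  [0,0,0,0,0,0,-1],
])

```text
time: 3.22
tool_pos: [0.519, 0.1973, 0.0379]
tool_rot: [0.001, -0.071, 0.998, 0.0]
contact_force: [0.4, -0.7, 5.7]
gripper_width: 0.142
grasp_force: 61.7
```

```bash
python3 -c "
from h import *
rel(.5175,.197,8)"
```

```text
pos [519.  197.3  37.9] yaw 8.09 toolz [ 2.6e-03  4.0e-04 -1.0e+00] w 0.142 gf 61.7 F [ 0.4 -0.7  5.7] t 3.22
tool shift cm (after yaw turn tool az=0.09): 0.16 -0.01
```

>>> move_arm([
  [0,0,-0.5,0,0,0,-1],
  [0,0,-1,0,0,0,-1],
  [0,0,-2,0,0,0,-1],
  [0,0,-2.5,0,0,0,-1],
  [0,0,-2.5,0,0,0,-1],
  [0,0,-1,0,0,6.75,-1],
  [0,0,0,0,0,6.75,-1],
  [0,0,0,0,0,6.75,-1],
  [0,0,0,0,0,6.75,-1],
  [0,0,0,0,0,0,-1],
])

```text
time: 4.05
tool_pos: [0.5175, 0.1971, 0.1317]
tool_rot: [-0.0, 0.165, 0.986, 0.0]
contact_force: [-0.4, 1.1, -1.2]
gripper_width: 0.144
grasp_force: 60.8
```

```bash
python3 -c "
from h import *
rel(.5155,-.1722,-18.9)"
```

```text
pos [517.5 197.1 131.7] yaw -19.02 toolz [-1.e-04  0.e+00 -1.e+00] w 0.144 gf 60.8 F [-0.4  1.1 -1.2] t 4.05
tool shift cm (after yaw turn tool az=-0.12): -11.77 -35.0
```

>>> move_arm([
  [-0.5,-1.5,0,0,0,0,-1],
  [-1.0,-3.0,0,0,0,0,-1],
  [-1.0,-3.0,0,0,0,0,-1],
  [-1.0,-3.0,0,0,0,0,-1],
  [-1.0,-3.0,0,0,0,0,-1],
  [-1.0,-3.0,0,0,0,0,-1],
  [-1.0,-3.0,0,0,0,0,-1],
  [-1.0,-3.0,0,0,0,0,-1],
  [-1.0,-3.0,0,0,0,0,-1],
  [-1.0,-3.0,0,0,0,0,-1],
  [-1.0,-3.0,0,0,0,0,-1],
  [-1.0,-3.0,0,0,0,0,-1],
  [-0.27,-0.5,0,0,0,-0.1,-1],
  [0,0,2.0,0,0,0,-1],
  [0,0,0,0,0,0,-1],
  [0,0,0,0,0,0,-1],
])

```text
time: 5.38
tool_pos: [0.5144, -0.1712, 0.1099]
tool_rot: [-0.002, 0.163, 0.987, 0.001]
contact_force: [0.2, -1.0, -0.3]
gripper_width: 0.141
grasp_force: 60.8
```

```bash
python3 - <<'E'
from h import *
rel(.5155,-.1722,-18.9)
ims=[]
for n,s in(("scene",(60,45)),("top",(50,50))):
    f=manip.grab_frame(n);cv2.imwrite(f"pics/{n}2.png",f["img"])
    u,v=map(int,proj(f,[.5155,-.1722,.06]));print(n,u,v)
    c=f["img"][v-40:v+40,u-40:u+40];ims.append(cv2.resize(c,(400,400),interpolation=2))
cv2.imwrite("pics/hov.png",np.hstack(ims))
E
```

```text
pos [ 514.4 -171.2  109.9] yaw -18.72 toolz [-0.0034  0.002  -1.    ] w 0.141 gf 60.8 F [ 0.2 -1.  -0.3] t 5.38
tool shift cm (after yaw turn tool az=0.18): -0.14 -0.06
scene 313 184
top 336 217
```

View pics/hov.png

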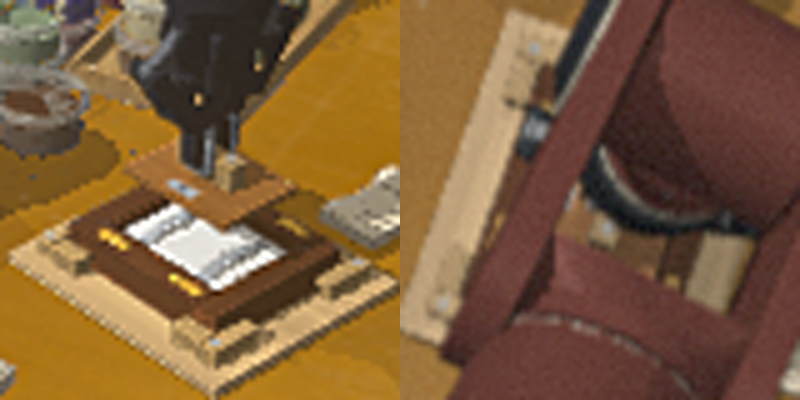

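The scene view shows the back level above the opening, its +y and -x edges visible (crop edges (125,165)-(230,225)-(297,180)). The top view is blocked by the arm. I'll measure the board's edges and the frame's edges in this same view.

```bash
cat > prof.py <<'E'
from h import *
def profile(f,C,yaw,axis,base,z,span,ds):
    a=np.radians(yaw);X=np.array([np.cos(a),np.sin(a)]);Y=np.array([-X[1],X[0]])
    n,t=(Y,X) if axis=="y" else (X,Y);out=[]
    im=f["img"].astype(np.float32)
    for d in ds:
        P=[proj(f,[*(np.array(C)+n*(base+d)/1000+t*s/1000),z]) for s in np.linspace(*span,60)]
        P=np.float32(P)[None];out.append(cv2.remap(im,P[...,0],P[...,1],1)[0].mean(0))
    return np.array(out)
E
python3 - <<'E'
from prof import *
s=manip.state();p=s["tool_pos"];f=manip.grab_frame("scene");ds=np.arange(-12,13,1.)
zt=p[2]-.0259;zb=p[2]-.0329
def show(n,*a):
    q=profile(f,*a,ds);print(n,"\n",q[:,2].astype(int),"\n",(100*q[:,1]/q[:,2]).astype(int))
show("board+y top",p[:2],-18.7,"y",34,zt,(-40,-5))
show("board-x top",p[:2],-18.7,"x",-46,zt,(-28,28))
C=(.5155,-.1722)
show("outer+y",C,-18.9,"y",58,.035,(-30,30))
show("outer-x",C,-18.9,"x",-70,.035,(-25,25))
show("open+y",C,-18.9,"y",36,.035,(-40,-10))
show("open-x",C,-18.9,"x",-48,.035,(-10,28))
print((blob(f,(265,184-35,365,184+45),lambda h,c:(h[...,1]>150)&(h[...,2]>150)&(h[...,0]>18),.038)))
E
```

```text
board+y top 
 [158 157 157 156 155 154 154 153 153 153 152 150 147 145 145 147 151 156
 158 161 163 165 167 169 169] 
 [75 76 76 76 75 74 72 70 68 67 66 65 66 67 70 74 79 83 88 92 95 97 98 98
 97]
board-x top 
 [100 100  99  98  96  92  89  90  96 107 123 139 150 156 158 158 157 157
 156 156 156 156 156 156 156] 
 [70 70 70 70 70 70 70 69 69 68 67 67 67 67 67 67 67 67 67 67 67 67 67 67
 67]
outer+y 
 [147 150 149 145 138 130 123 117 113 111 108 106 103 100  98  98  98  99
 100 100 100 100 100 100  99] 
 [72 73 73 71 69 67 65 64 63 63 63 64 64 64 65 65 65 65 65 64 64 64 64 64
 64]
outer-x 
 [ 72  70  68  67  67  67  66  66  66  67  70  76  84  92  98 101 101 100
  99  98  98  97  97  97  97] 
 [70 70 70 69 69 69 69 69 69 69 68 68 66 65 65 65 65 65 65 65 64 64 64 63
 62]
open+y 
 [199 200 201 204 207 212 217 219 216 205 187 164 141 123 113 110 115 124
 137 153 169 184 193 196 191] 
 [ 99  99  99  99  99  99 100 100 100  99  96  92  85  76  67  62  61  64
  67  71  74  76  77  78  78]
open-x 
 [ 97  97  97  96  95  94  95 101 111 128 150 175 199 219 232 239 241 239
 231 218 199 180 164 153 147] 
 [63 63 62 61 61 60 61 65 71 79 86 91 95 98 99 99 99 99 98 98 98 97 97 97
 97]
[(array([ 465.3, -103.8]), array([334.1, 233.2]), 31.0), (array([ 477. , -372.2]), array([143.9, 243.9]), 0.8), (array([ 619.2, -266.8]), array([53.6, 79.2]), 55.8), (array([ 606.3, -161.6]), array([101.2,  29.2]), 69.3)]
```

>>> move_arm([
  [-0.3,-0.06,1.0,0,0,0.1,-1],
  [0,0,1.0,0,0,0,-1],
  [0,0,1.0,0,0,0,-1],
  [0,0,0.3,0,0,0,-1],
  [0,0,0,0,0,0,-1],
  [0,0,0,0,0,0,-1],
  [0,0,0,0,0,0,-1],
  [0,0,0,0,0,0,-1],
])

```text
time: 6.2
tool_pos: [0.5187, -0.1739, 0.0789]
tool_rot: [0.001, 0.164, 0.986, -0.0]
contact_force: [-0.1, -0.2, -0.8]
gripper_width: 0.145
grasp_force: 60.8
```

```bash
python3 - <<'E'
from prof import *
rel(.5155+.0017,-.1722-.0006,-18.9)
f=manip.grab_frame("scene");rel(.5172,-.1728,-18.9)
s=manip.state();p=s["tool_pos"];ds=np.arange(-12,13,1.)
zt=p[2]-.0259
def show(n,*a):
    q=profile(f,*a,ds);print(n,"\n",q[:,2].astype(int),"\n",(100*q[:,1]/q[:,2]).astype(int))
show("board+y top",p[:2],-18.7,"y",34,zt,(-40,-5))
show("board-x top",p[:2],-18.7,"x",-46,zt,(-28,28))
C=(.5155,-.1722)
show("open+y",C,-18.9,"y",36,.035,(-40,-10))
show("open-x",C,-18.9,"x",-48,.035,(-10,28))
u,v=map(int,proj(f,[.5155,-.1722,.04]))
cv2.imwrite("pics/low.png",cv2.resize(f["img"][v-36:v+36,u-48:u+48],(768,576),interpolation=2))
E
```

```text
pos [ 518.7 -173.9   78.9] yaw -18.92 toolz [ 1.e-03 -5.e-04 -1.e+00] w 0.145 gf 60.8 F [-0.1 -0.2 -0.8] t 6.2
tool shift cm (after yaw turn tool az=-0.02): 0.18 0.05
pos [ 518.7 -173.9   78.9] yaw -18.92 toolz [ 1.e-03 -5.e-04 -1.e+00] w 0.145 gf 60.8 F [ 0.3 -0.1 -0.9] t 6.25
tool shift cm (after yaw turn tool az=-0.02): 0.18 0.05
board+y top 
 [162 160 159 157 156 155 156 156 157 156 154 151 147 145 147 154 166 180
 194 207 218 225 228 228 227] 
 [ 75  75  76  76  75  74  72  70  67  66  64  64  65  67  71  76  81  87
  92  96  98  99 100 100 100]
board-x top 
 [117 111 104  99  93  89  86  88  96 109 125 142 153 160 162 161 160 159
 158 158 158 157 157 157 157] 
 [91 90 89 86 82 78 74 70 68 67 67 66 66 67 67 67 67 67 67 67 67 67 67 67
 67]
open+y 
 [203 205 206 207 208 209 211 209 204 194 177 156 137 121 113 112 116 125
 138 154 171 185 194 197 192] 
 [100 100 100 100 100 100 100 100  99  98  95  90  84  75  67  62  62  64
  67  71  74  76  77  78  78]
open-x 
 [ 98  98  98  98  98  98  98 101 107 117 130 145 161 174 183 186 186 183
 179 174 169 164 158 152 143] 
 [63 63 62 62 61 61 62 64 69 76 83 89 94 96 98 98 98 98 98 98 98 98 98 98
 97]
```

View pics/low.png

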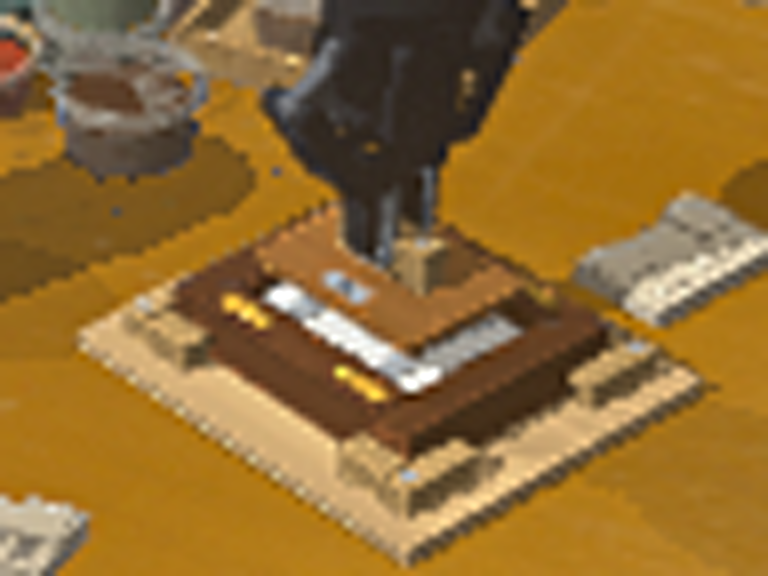

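The scene view shows the back level just above the frame, with white gaps along its +y side and -x side as expected at this height. Correct by small offset, then lower into the opening mouth.

>>> move_arm([
  [0.16,0.05,0,0,0,0,-1],
  [0,0,0,0,0,0,-1],
  [0,0,0.3,0,0,0,-1],
  [0,0,0.3,0,0,0,-1],
  [0,0,0.2,0,0,0,-1],
  [0,0,0.2,0,0,0,-1],
  [0,0,0.1,0,0,0,-1],
  [0,0,0,0,0,0,-1],
  [0,0,0,0,0,0,-1],
  [0,0,0,0,0,0,-1],
])

```text
time: 7.08
tool_pos: [0.5171, -0.1727, 0.0674]
tool_rot: [0.0, 0.164, 0.986, -0.0]
contact_force: [-0.0, 0.3, -1.4]
gripper_width: 0.147
grasp_force: 60.8
```

```bash
python3 -c "
from h import *
rel(.5172,-.1728,-18.9);print(manip.state()['ft_torque'])"
```

```text
pos [ 517.1 -172.7   67.4] yaw -18.92 toolz [ 2.e-04 -1.e-04 -1.e+00] w 0.147 gf 60.8 F [-0.   0.3 -1.4] t 7.08
tool shift cm (after yaw turn tool az=-0.02): -0.02 -0.0
[-0.05586371 -0.04387469  0.02526362]
```

>>> move_arm([
  [0,0,0.1,0,0,0,-1],
  [0,0,0,0,0,0,-1],
  [0,0,0.1,0,0,0,-1],
  [0,0,0,0,0,0,-1],
  [0,0,0.1,0,0,0,-1],
  [0,0,0,0,0,0,-1],
  [0,0,0,0,0,0,-1],
])

```text
time: 7.67
tool_pos: [0.5171, -0.1728, 0.0647]
tool_rot: [0.0, 0.164, 0.986, -0.0]
contact_force: [-1.7, 1.5, 4.0]
gripper_width: 0.142
grasp_force: 61.3
```

```bash
python3 -c "
from h import *
rel(.5172,-.1728,-18.9);print(manip.state()['ft_torque'])"
```

```text
pos [ 517.1 -172.8   64.7] yaw -18.92 toolz [ 2.e-04 -1.e-04 -1.e+00] w 0.142 gf 61.3 F [-1.7  1.5  4. ] t 7.67
tool shift cm (after yaw turn tool az=-0.02): -0.01 -0.0
[0.16434748 0.28324993 0.03383817]
```

Force matches the springs (4 N reading + 0.9 N weight ≈ 3.3 + 1.4·1.2), so the back is in the opening. Pressing on.

>>> move_arm([
  [0,0,0.1,0,0,0,-1],
  [0,0,0,0,0,0,-1],
  [0,0,0.1,0,0,0,-1],
  [0,0,0,0,0,0,-1],
  [0,0,0.08,0,0,0,-1],
  [0,0,0,0,0,0,-1],
  [0,0,0,0,0,0,-1],
  [0,0,0,0,0,0,-1],
])

```text
time: 8.33
tool_pos: [0.5172, -0.1728, 0.0622]
tool_rot: [0.0, 0.164, 0.986, -0.0]
contact_force: [-3.8, 1.7, 6.9]
gripper_width: 0.143
grasp_force: 61.8
```

```bash
python3 -c "
from h import *
rel(.5172,-.1728,-18.9);print(manip.state()['ft_torque'])"
```

```text
pos [ 517.2 -172.8   62.2] yaw -18.91 toolz [ 1.e-04 -1.e-04 -1.e+00] w 0.143 gf 61.8 F [-3.8  1.7  6.9] t 8.33
tool shift cm (after yaw turn tool az=-0.01): -0.0 -0.0
[0.22044259 0.56668266 0.02551322]
```

A sideways force of -4 N along the frame's x suggests light rubbing on the +x side; ease 0.8 mm toward -x.

>>> move_arm([
  [0.04,0,0,0,0,0,-1],
  [0.04,0,0,0,0,0,-1],
  [0,0,0,0,0,0,-1],
  [0,0,0,0,0,0,-1],
  [0,0,0,0,0,0,-1],
])

```text
time: 8.75
tool_pos: [0.5171, -0.1728, 0.0626]
tool_rot: [0.001, 0.164, 0.986, -0.0]
contact_force: [-1.1, 0.8, 7.0]
gripper_width: 0.147
grasp_force: 61.8
```

```bash
python3 -c "
from h import *
rel(.5172,-.1728,-18.9);print(manip.state()['ft_torque'])"
```

```text
pos [ 517.1 -172.8   62.6] yaw -18.92 toolz [ 2.e-03 -7.e-04 -1.e+00] w 0.147 gf 61.8 F [-1.1  0.8  7. ] t 8.75
tool shift cm (after yaw turn tool az=-0.02): -0.01 -0.0
[0.16642345 0.24970523 0.05376423]
```

>>> move_arm([
  [0,0,0.08,0,0,0,-1],
  [0,0,0,0,0,0,-1],
  [0,0,0.06,0,0,0,-1],
  [0,0,0,0,0,0,-1],
  [0,0,0.04,0,0,0,-1],
  [0,0,0,0,0,0,-1],
  [0,0,0,0,0,0,-1],
  [0,0,0,0,0,0,-1],
])

```text
time: 9.42
tool_pos: [0.5171, -0.1728, 0.0611]
tool_rot: [0.001, 0.164, 0.986, -0.0]
contact_force: [-3.2, 0.9, 8.8]
gripper_width: 0.145
grasp_force: 62.0
```

```bash
python3 -c "
from h import *
rel(.5172,-.1728,-18.9);print(manip.state()['ft_torque'])"
```

```text
pos [ 517.1 -172.8   61.1] yaw -18.91 toolz [ 1.7e-03 -7.0e-04 -1.0e+00] w 0.145 gf 62.0 F [-3.2  0.9  8.8] t 9.42
tool shift cm (after yaw turn tool az=-0.01): -0.01 -0.0
[0.27683482 0.46340332 0.00184407]
```

>>> move_arm([
  [0.05,0,0.03,0,0,0,-1],
  [0,0,0,0,0,0,-1],
  [0,0,0,0,0,0,-1],
  [0,0,0,0,0,0,-1],
  [0,0,0,0,0,0,-1],
])

```text
time: 9.83
tool_pos: [0.5171, -0.1728, 0.0611]
tool_rot: [0.002, 0.164, 0.986, -0.0]
contact_force: [-1.8, 1.5, 8.9]
gripper_width: 0.143
grasp_force: 62.0
```

```bash
python3 - <<'E'
from prof import *
Z=[];F=[]
for k in range(6):
    f=manip.grab_frame("scene");s=manip.state();Z.append(s["tool_pos"]*1000);F.append(s["contact_force"])
print(np.mean(Z,0).round(2),np.std(Z,0).round(2),np.mean(F,0).round(2),np.std(F,0).round(2));rel(.5172,-.1728,-18.9)
u,v=map(int,proj(f,[.5155,-.1722,.04]))
cv2.imwrite("pics/fin.png",cv2.resize(f["img"][v-27:v+27,u-36:u+36],(768,576),interpolation=2))
E
```

```text
[ 517.1  -172.76   61.12] [0.01 0.01 0.01] [-1.83  1.02  9.14] [0.35 0.46 0.31]
pos [ 517.1 -172.8   61.1] yaw -18.92 toolz [ 0.0029 -0.0011 -1.    ] w 0.147 gf 62.0 F [-2.   0.3  9. ] t 10.13
tool shift cm (after yaw turn tool az=-0.02): -0.01 -0.0
```

View pics/fin.png

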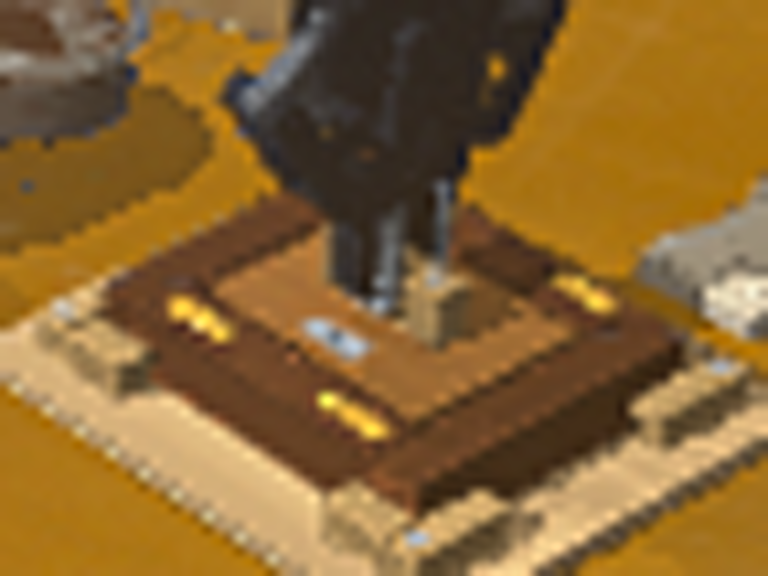

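The back sits inside the rails all round, about flush, held by the batten with about 10 N. Trim 0.18° of tilt and the last 0.2 mm, then hold.

>>> move_arm([
  [0,0,0.02,0,0.15,0,-1],
  [0,0,0,0,0,0,-1],
  [0,0,0,0,0,0,-1],
  [0,0,0,0,0,0,-1],
  [0,0,0,0,0,0,-1],
  [0,0,0,0,0,0,-1],
])

```text
time: 10.63
tool_pos: [0.5171, -0.1728, 0.061]
tool_rot: [0.0, 0.164, 0.986, -0.0]
contact_force: [-2.6, 2.2, 9.3]
gripper_width: 0.142
grasp_force: 62.1
```

```bash
cat > avg.py <<'E'
from h import *
Z=[];F=[]
for k in range(6):
    f=manip.grab_frame("top");s=manip.state();Z.append(s["tool_pos"]*1000);F.append(s["contact_force"])
print(np.mean(Z,0).round(2),np.std(Z,0).round(2),np.mean(F,0).round(2));rel(.5172,-.1728,-18.9)
E
python3 avg.py
```

```text
[ 517.14 -172.77   60.98] [0.   0.01 0.01] [-2.32  1.54  9.07]
pos [ 517.1 -172.8   61. ] yaw -18.91 toolz [ 5.e-04 -3.e-04 -1.e+00] w 0.142 gf 62.1 F [-1.9  1.   8.7] t 10.93
tool shift cm (after yaw turn tool az=-0.01): -0.01 -0.0
```

>>> move_arm([
  [0,0,0.01,0,0,0,-1],
  [0,0,0,0,0,0,-1],
  [0,0,0,0,0,0,-1],
  [0,0,0,0,0,0,-1],
  [0,0,0,0,0,0,-1],
  [0,0,0,0,0,0,-1],
  [0,0,0,0,0,0,-1],
  [0,0,0,0,0,0,-1],
  [0,0,0,0,0,0,-1],
  [0,0,0,0,0,0,-1],
  [0,0,0,0,0,0,-1],
  [0,0,0,0,0,0,-1],
  [0,0,0,0,0,0,-1],
  [0,0,0,0,0,0,-1],
  [0,0,0,0,0,0,-1],
  [0,0,0,0,0,0,-1],
  [0,0,0,0,0,0,-1],
  [0,0,0,0,0,0,-1],
  [0,0,0,0,0,0,-1],
  [0,0,0,0,0,0,-1],
])

```text
time: 12.6
tool_pos: [0.5171, -0.1728, 0.0609]
tool_rot: [0.0, 0.164, 0.986, -0.0]
contact_force: [-1.3, 1.4, 9.7]
gripper_width: 0.144
grasp_force: 62.1
```

>>> move_arm([
  [0,0,0,0,0,0,-1],
  [0,0,0,0,0,0,-1],
  [0,0,0,0,0,0,-1],
  [0,0,0,0,0,0,-1],
  [0,0,0,0,0,0,-1],
  [0,0,0,0,0,0,-1],
  [0,0,0,0,0,0,-1],
  [0,0,0,0,0,0,-1],
  [0,0,0,0,0,0,-1],
  [0,0,0,0,0,0,-1],
  [0,0,0,0,0,0,-1],
  [0,0,0,0,0,0,-1],
  [0,0,0,0,0,0,-1],
  [0,0,0,0,0,0,-1],
  [0,0,0,0,0,0,-1],
  [0,0,0,0,0,0,-1],
])

```text
time: 13.93
tool_pos: [0.5171, -0.1728, 0.0609]
tool_rot: [0.0, 0.164, 0.986, -0.0]
contact_force: [-2.2, 1.7, 9.6]
gripper_width: 0.147
grasp_force: 62.1
```

```bash
python3 avg.py
```

```text
[ 517.13 -172.78   60.89] [0.01 0.01 0.02] [-1.7   1.68  9.28]
pos [ 517.1 -172.8   60.9] yaw -18.92 toolz [ 5.e-04 -3.e-04 -1.e+00] w 0.141 gf 62.1 F [-1.9  1.3  9.1] t 14.23
tool shift cm (after yaw turn tool az=-0.02): -0.01 0.0
```

Flush by height (60.9 mm) and by force (9.3 + 0.9 ≈ 10.2 N), steady for over 3 s.

```bash
python3 -c "
from plant import manip
print(manip.job_done())"
```

```text
the job is handed in; nothing more can be done
None
```

The middle-sized back is in the frame's opening with its batten up, held flush and level at about 10 N; it was steady for over 3 s and handed in while still held down, at 14.2 s of the 42 s allowed.

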